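# Snap the cover onto the furnace control housing

## Task

Pick up the metal clip-on cover by its ridge, set it squarely over the open control housing and press it straight down, gently, only as hard as it needs, until both clip arms have snapped under the housing's rim and the cover is fully home. Then let go, and leave the other things on the bench alone.

Things in the scene. Friction and masses are not known exactly. Their poses are not given: they have to be found in the camera images.
- board: Plywood mounting board, 190 x 140 x 12 mm, fixed to the bench. Origin: centre of its underside, on the bench top.
- housing: Open-topped grey sheet-metal control housing, 97 (x) x 70 (y) x 45 (z) mm, relay, coil and terminals inside, centred on the board and parallel to it. Origin: centre of its underside, 44 mm above the bench at rest. An outward rim 3 mm thick runs round its open top, 108 x 78 mm over the rim. It is damaged if the cover bears on it with more than 36 N.
- rim_top (a point): Centre of the housing's open top, level with the rim's top face: 45 mm above the housing's origin, 89 mm above the bench at rest. The rim's underside lies 3 mm lower.
- mounts (a point): Centre of the board's top face (12 mm above the bench), among the four spring feet, 32 mm high, that carry the housing. Under a push over 2 to 5 N it sinks straight down, springily, 1.3 mm per further newton, to a hard stop at 28 mm, and rises when let go. How far it has sunk when the clips give differs each time: the cover snaps on 5 to 24 mm below its height on the housing at rest.
- cover: Bare aluminium box-shaped cover, 108 (x) x 78 (y) x 18 mm, about 0.16 kg, open below, standing upright on the bench on four guide tabs. Origin: centre of its skirt's lower edge (21 mm above the bench at first), which rests on the rim top when home: cover origin at point rim_top, axes parallel to the housing's, either way round.
- flat_top (a point): Centre of the cover's flat top, 18 mm above its origin, at the foot of the ridge. Four guide tabs hang on the long sides to 21 mm below the origin, flared outward at the foot; they pass outside the rim with 2 mm play each side.
- ridge_top (a point): Centre of the top face of the cover's ridge, 44 mm above the cover's origin. The ridge is solid, 16 mm thick (y), 60 mm long (x), 26 mm high, centred on the flat top: grip it across its thickness, and press by it.
- tee: White plastic pipe tee, 52 mm diameter, 80 mm high, standing. A bystander. Origin: centre of its underside.
- fitting: Six-sided brass pipe fitting, 38 mm wide, 46 mm high, standing. A bystander. Origin: centre of its underside.
- burner: Dark round burner cap, 76 mm diameter, 28 mm high. A bystander. Origin: centre of its underside.
- nose_a (a point): Tip of the inward nose of the sprung steel clip arm on the cover's +x end, 24 mm wide, pivoted at the top, foot 18 mm below the cover's origin. At rest 51 mm from the cover's centre, 6 mm below its origin. The ramp under it meets the rim about 13 mm above home; riding over the rim it is pushed out 3 mm, then springs back under it.
- nose_b (a point): The same on the cover's -x end. The push for both clips climbs steadily to 14 to 23 N in all, then drops by 2 N or more as a nose passes the rim (one may pass a little before the other); once both have passed, the skirt rests on the rim and the push climbs again. An arm that has not passed leaves the cover nearly 2 mm or more too high on that side.
Mind the look-alikes: they are no part of the job. Leave any turquoise look-alike of the cover alone.

How it is judged:
On the way, in this order (a step that is already met when the one before it is completed fails the run):
1. the cover is over the housing, upright and square, not yet pressed down (horizontal distance between cover and housing below 0.008 m and z of cover in the frame of housing between 0.053 and 0.12 m and angle between cover's own z axis and vertical below 0.15 rad and angle between the x axis of cover and the x axis of housing, either way round below 0.12 rad), for 0.1 s.
2. the cover is fully down and both clip arms have closed under the rim (z of cover in the frame of housing below 0.0465 m and horizontal distance between cover and housing below 0.005 m and distance between nose_a and nose_b below 0.1035 m), for 0.1 s.
At the end, for the whole second after the job is handed in: The cover is at rest on the rim, its origin 43 to 46.5 mm above the housing's and within 5 mm of it sideways, upright (0.04 rad to the housing) and square to it within 0.08 rad (either way round), with both clip noses sprung back under the rim (less than 103.5 mm apart) (all of step 2 and z of cover in the frame of housing above 0.043 m and angle between the z axis of cover and the z axis of housing, either way round below 0.04 rad and angle between the x axis of cover and the x axis of housing, either way round below 0.08 rad and angle between cover's own z axis and vertical below 0.1 rad and linear speed of cover below 0.02 m/s); the robot touches nothing.
It fails at once if the cover bears on the housing with more than 36 N (contact force between cover and housing above 36 N).
It fails at once if a bystander is pushed more than 20 mm (distance of any of tee, fitting, burner from where it was at the start of the episode above 0.02 m).
It also fails if it takes over 72 s, if anything falls off the work surface, if the arm or the gripper's body presses on something with over 40 N, if the wrist force passes 120 N, or if a joint passes its speed limit or range.

## Robot

A 6-joint arm with a two-finger parallel gripper is mounted at the origin on the work surface. World frame = base frame: x ahead of the robot, y to its left, z up, the work surface at z = 0. Lengths are in m, angles in rad, forces in N, time in s.
With the tool pointing down it reaches from about 0.25 to 0.775 m from the base axis. Payload 4 kg.
Tool frame: the origin (TCP) lies midway between the tips of the shut fingers; the grasp point (between the pads) lies 19 mm behind it; z points along the fingers, y is the direction in which the jaws open and shut (so a half turn about z gives the same grasp; the last joint's range is limited). The gripper opens to 94 mm and grips with 3 to 60 N. Pads are 16 mm wide; open, the fingers measure 119 mm over their backs; the gripper's body (75 mm by 177 mm) begins 78 mm behind the grasp point.
Start: joints at [1.09, 0.087, 1.371, -0, 1.684, -0.103], TCP at [0.203, 0.511, 0.206] pointing down, gripper open.
Joint ranges: [-3.1, 3.1], [-0.76, 2.03], [0.27, 2.55], [-1.08, 4.22], [0.17, 2.65], [-2.57, 2.57]. Speed limits (rad/s): [2.79, 2.79, 3.14, 3.14, 3.14, 3.14].

## Interface

Orientations are given as [roll, pitch, yaw] about the fixed x, y, z axes, in that order (R = Rz(yaw) Ry(pitch) Rx(roll)).
In Python, from bench import robot, cams gives the robot as it stands.
- The arm moves only by the tool step_arm, never from a script. Its argument "plan" is a list that holds one entry, the list of rows, each a list of 5 numbers: the shift along the world's x, y, z in mm, then the turn about the world's z in rad, then the opening in per cent of the stroke, from 0 (shut) to 100 (fully open). In form: [[[tx, ty, tz, turn, fingers], ...]]. A call has 1 to 8 rows; each row is the pose to reach, as a shift and turn from the pose commanded when the call began; what a row does not reach only later rows make up. A row lasts 1/12 s, in which the tool goes at most 41.7 mm and 7.16 degrees, less where a joint would pass 70% of its speed; a pose out of reach is approached as far as the arm can. A call with a gripper value outside its range is refused whole. The fingers move at their own pace and stop on an object; the grip force is fixed at half the most. Time passes only in rows, so rows that repeat a pose let the fingers close. It gives the time, the measured TCP pose, the force and the opening at its end, in the units of the state.
- robot.get_obs(): the state, without advancing time (a new reading comes with each control period).
- cams.snapshot(name): name is "scene" or "side" or "wrist"; returns a dict with "frame" (384x512x3 uint8, red, green, blue), "camera_matrix" (3x3 intrinsics, pixels), "k1" (the pictures are not rectified: a ray, as slopes to the right and down, at radius r is drawn at 1 + k1 r^2 times it, then the intrinsics apply), "origin" and "attitude" of the camera in the world; the wrist camera has in their place "T_tool_cam" (4x4, takes a point from camera to tool coordinates, whose origin is the TCP and whose axes are the flange's). Camera axes: x right, y down, z forward; pixel columns grow to the right and rows downward; lengths in m; the calibration is good to about 2 mm. A picture is of the moment at which its call begins: read the wrist's pose just before it. There is no depth.
- robot.close_job(): hands the job in, once; it reports no verdict.
The state is a dict: "time": time; "joint_positions": joint angles; "qvel": joint speeds; "joint_torque": joint torques, N m; "tool_pos": TCP position; "ee_rot": TCP orientation; "wrist_force": force on the tool from outside, world axes, zero at the start; "wrist_torque": the same for the moment, N m; "width": finger opening in m.
Only numpy, scipy, OpenCV 4.12 (cv2) and the standard library are available. Lean on these libraries where they do the work, as an engineer would, in place of code of your own. Each camera call takes 0.05 s, during which the arm holds its last target. There are 200 camera calls.

## Working session

There is one attempt and no reset: what is moved stays moved. The work goes in short steps, Python scripts to look and compute and a tool call to move; the robot and the scene stay as the last step left them, time stands still between calls to the robot, and variables do not carry over. Pictures are saved under pics/ and viewed, about 8 in all and at most 12, crops included, and the job is handed in when it is done.

Besides the shell and the picture viewer there is one more tool, called as name(argument=value, ...), one argument or row to a line, values as JSON. step_arm: Moves the arm, as the interface text tells. Its arguments: {"type":"object","properties":{"plan":{"type":"array"}},"required":["plan"]}

```bash
mkdir -p pics; cat > h.py <<'E'
import numpy as np,cv2
from bench import robot,cams
from scipy.spatial.transform import Rotation as R
def snap(n,f):
    o=robot.get_obs(); s=cams.snapshot(n)
    cv2.imwrite('pics/'+f,s['frame'][:,:,::-1]); 
    if n=='wrist':
        T=np.eye(4);e=np.array(o['ee_rot']);T[:3,:3]=R.from_euler('xyz',e).as_matrix();T[:3,3]=o['tool_pos']
        s['T']=T@np.array(s['T_tool_cam'])
    else:
        T=np.eye(4);a=np.array(s['attitude']);T[:3,:3]=a if a.shape==(3,3) else R.from_euler('xyz',a).as_matrix();T[:3,3]=s['origin'];s['T']=T
    np.savez('pics/'+f+'.npz',T=s['T'],K=s['camera_matrix'],k=s['k1'])
    return s,o
def pt(f,u,v,z):
    d=np.load('pics/'+f+'.npz');K=d['K'];k=float(d['k'])
    x=cv2.undistortPoints(np.array([[[u,v]]],float),K,np.array([k,0,0,0.])) [0,0]  # same model: d = r(1+k r^2)
    r=d['T'][:3,:3]@np.array([x[0],x[1],1]);o=d['T'][:3,3]
    return (o+r*(z-o[2])/r[2])[:3]
def px(f,P):
    d=np.load('pics/'+f+'.npz');T=np.linalg.inv(d['T']);p=T[:3,:3]@np.array(P,float)+T[:3,3]
    return cv2.projectPoints(p.reshape(1,1,3),np.zeros(3),np.zeros(3),d['K'],np.array([float(d['k']),0,0,0.]))[0].ravel()
E
python3 - <<'E'
from h import *
for n in ('scene','side'):
    s,o=snap(n,n+'0.png'); print(n,s['origin'],s['attitude'],s['k1'],s['camera_matrix'])
s,o=snap('wrist','wrist0.png');print(o,s['T_tool_cam'])
a=cv2.imread('pics/scene0.png');b=cv2.imread('pics/side0.png')
cv2.imwrite('pics/w0.png',cv2.resize(cv2.imread('pics/wrist0.png'),(768,576)))
cv2.imwrite('pics/a0.png',cv2.resize(a,(768,576)))
E
```

```text
scene [ 0.98040486 -0.7252492   1.00805244] [-2.37095778  0.00916394  0.48234199] -0.13541757604603796 [[490.32053843   0.         261.23187809]
 [  0.         490.32053843 189.94022589]
 [  0.           0.           1.        ]]
side [ 0.25882223 -0.55325423  0.49371451] [-2.11229268  0.0144683  -0.43473985] -0.04118711545080749 [[374.82264508   0.         250.29732218]
 [  0.         374.82264508 194.92818521]
 [  0.           0.           1.        ]]
{'time': 0.1, 'joint_positions': array([ 1.08990584e+00,  8.78553716e-02,  1.37210336e+00, -1.94492211e-05,
        1.68359099e+00, -1.03087024e-01]), 'qvel': array([ 0.00031629, -0.0002538 , -0.00291658,  0.00043635,  0.00198787,
        0.00087006]), 'joint_torque': array([ 2.37439912e-03, -3.41253126e+01, -3.03301978e+01,  7.20875454e-02,
        3.03705095e-02, -9.03192426e-05]), 'tool_pos': array([0.20265708, 0.51076855, 0.20443516]), 'ee_rot': array([-3.13964398e+00, -1.82164358e-04,  2.76378684e+00]), 'wrist_force': array([-0.06551775, -0.37040503, -0.31890083]), 'wrist_torque': array([-0.02805672,  0.04258781,  0.03026936]), 'width': 0.0940270606733525} [[ 5.68444948e-04 -9.68411850e-01 -2.49355501e-01  7.16110424e-02]
 [ 9.99999783e-01  4.67180613e-04  4.65285834e-04 -2.00989677e-04]
 [-3.34094260e-04 -2.49355712e-01  9.68411905e-01 -1.79293117e-01]
 [ 0.00000000e+00  0.00000000e+00  0.00000000e+00  1.00000000e+00]]
```

View pics/a0.png

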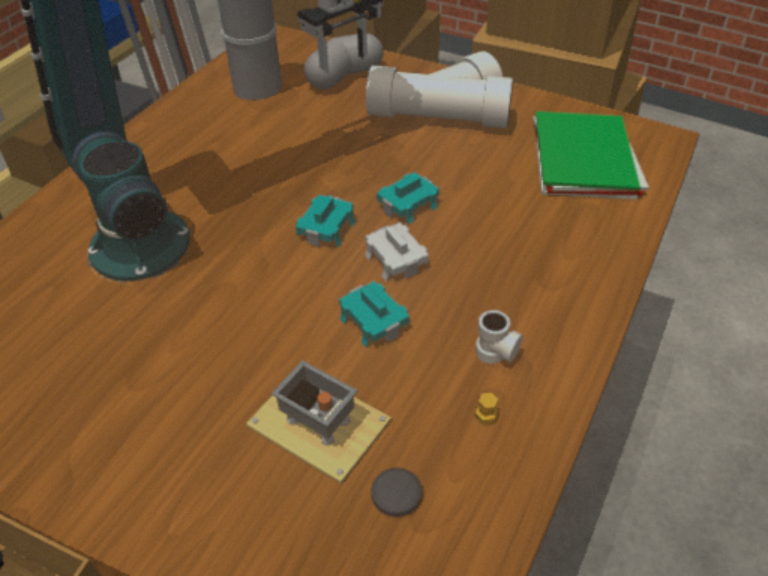

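The metal cover is at about (397,250), with turquoise look-alikes around it, and the housing is at about (316,400) in the enlarged scene picture. I'll enlarge both to read corner pixels.

```bash
python3 - <<'E'
from h import *
a=cv2.imread('pics/scene0.png')
c=cv2.resize(a[140:200,230:300],None,fx=8,fy=8,interpolation=cv2.INTER_CUBIC)[:480]
d=cv2.resize(a[235:320,160:265],None,fx=7,fy=7,interpolation=cv2.INTER_CUBIC)
cv2.imwrite('pics/c1.png',c);cv2.imwrite('pics/c2.png',d)
E
```

```text
(no output)
```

View pics/c1.png

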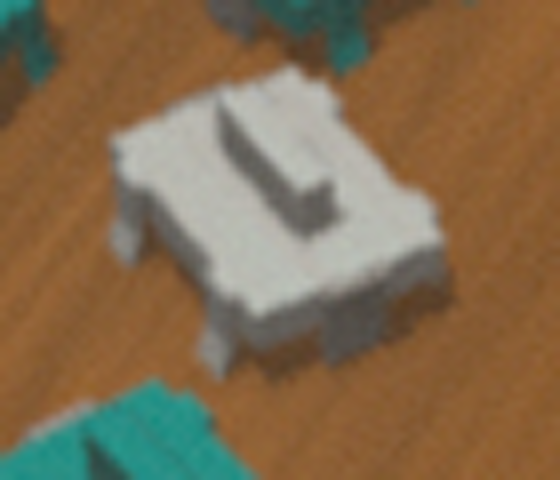

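View pics/c2.png

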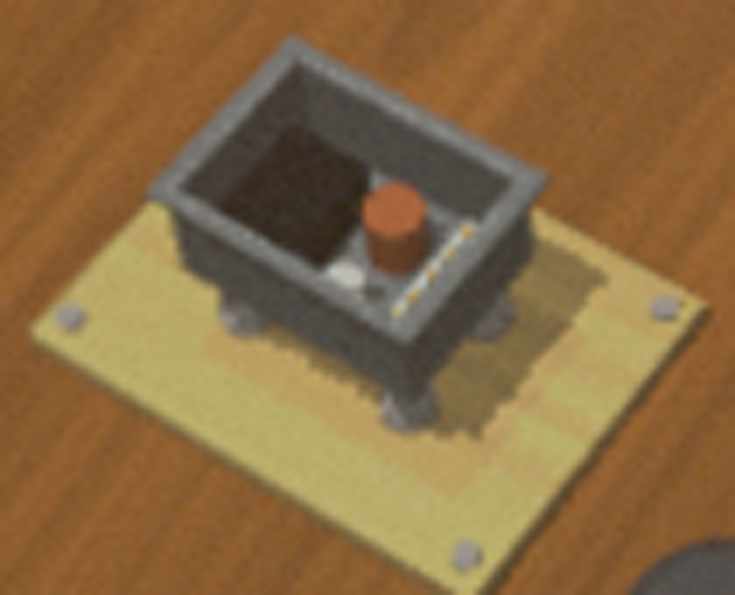

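The first crop shows the cover's flat top with corners near (115,140), (290,68), (440,240) and (258,315). The second shows the rim corners near (293,40), (549,180), (405,348) and (150,192).

```bash
python3 - <<'E'
from h import *
def rep(n,P):
    P=np.array(P);c=P.mean(0);L=[np.linalg.norm(P[i]-P[(i+1)%4]) for i in range(4)]
    d=[P[(i+1)%4]-P[i] for i in range(4)]
    print(n,c.round(4),np.round(L,4),[round(float(np.degrees(np.arctan2(e[1],e[0]))%180),1) for e in d])
rep('cover',[pt('scene0.png',230+(u+.5)/8-.5,140+(v+.5)/8-.5,.039) for u,v in [(115,140),(290,68),(440,240),(258,315)]])
rep('rim',[pt('scene0.png',160+(u+.5)/7-.5,235+(v+.5)/7-.5,.089) for u,v in [(293,40),(549,180),(405,348),(150,192)]])
o=robot.get_obs();print(o['tool_pos'],o['ee_rot'])
E
```

```text
cover [0.4926 0.2042 0.039 ] [0.076  0.1084 0.0755 0.1064] [59.1, 147.0, 57.7, 147.3]
rim [ 0.5588 -0.1959  0.089 ] [0.107  0.0785 0.1067 0.0762] [174.2, 83.9, 173.0, 84.1]
[0.20268587 0.51084045 0.20457078] [-3.13989410e+00 -1.77340141e-04  2.76377867e+00]
```

step_arm(
  plan=[
    [[145, -153, 0, -0.1, 100], [145, -153, 0, -0.1, 100], [145, -153, 0, -0.195, 100], [145, -153, 0, -0.195, 100], [145, -153, 0, -0.195, 100], [290, -306, -20, -0.195, 100], [290, -306, -20, -0.195, 100], [290, -306, -20, -0.195, 100]],
  ],
)

```text
time: 0.82
tool_pos: [0.4327, 0.2679, 0.1936]
ee_rot: [3.141, 0.0, 2.569]
wrist_force: [0.9, 0.2, -0.7]
width: 0.0942
```

step_arm(
  plan=[
    [[0, 0, 0, 0, 100], [0, 0, 0, 0, 100], [0, 0, 0, 0, 100], [0, 0, 0, 0, 100]],
  ],
)

```text
time: 1.15
tool_pos: [0.431, 0.2706, 0.1939]
ee_rot: [3.141, -0.0, 2.57]
wrist_force: [-0.4, -0.2, 0.4]
width: 0.0938
```

```bash
python3 - <<'E'
from h import *
s,o=snap('wrist','w1.png');print(o['tool_pos'],o['ee_rot'],o['wrist_force'])
cv2.imwrite('pics/w1b.png',cv2.resize(s['frame'][:,:,::-1],(768,576),interpolation=cv2.INTER_CUBIC))
E
```

```text
[0.43104564 0.27063362 0.19389975] [ 3.14128511e+00 -4.80964699e-04  2.57036524e+00] [-0.38763311 -0.24278831  0.35550284]
```

View pics/w1b.png

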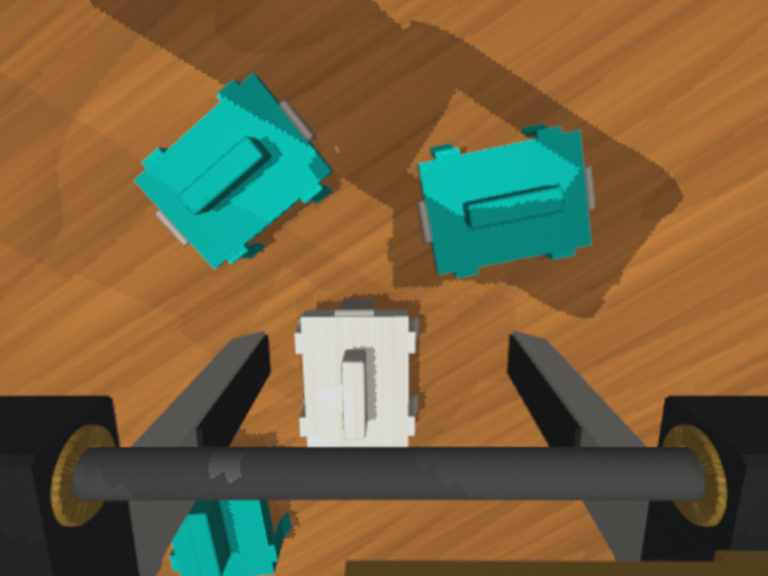

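The wrist picture shows the bare cover, with its ridge top running from about (354,349) to (356,438). The arm stopped short of the target, so I'm computing the remaining shift.

```bash
python3 - <<'E'
from h import *
f=lambda u,v,z:pt('w1.png',(u+.5)/1.5-.5,(v+.5)/1.5-.5,z)
a,b=f(354,349.5,.065),f(356,438.5,.065);e=b-a
print(a,b,(a+b)/2,np.linalg.norm(e),np.degrees(np.arctan2(e[1],e[0]))%180)
# flat-top edges z=.039
l=[f(301,318,.039),f(307,445,.039)];r=[f(409,318,.039),f(409,445,.039)]
for q in(l,r):
    e=q[1]-q[0];print(q,np.degrees(np.arctan2(e[1],e[0]))%180)
print(robot.get_obs()['ee_rot'][2]*57.2958)
E
```

```text
[0.46012231 0.22436935 0.065     ] [0.51715938 0.18805474 0.065     ] [0.48864084 0.20621204 0.065     ] 0.06761640370738985 147.51573244976976
[array([0.42672503, 0.198459  , 0.039     ]), array([0.51363544, 0.14276903, 0.039     ])] 147.34929488139062
[array([0.46894947, 0.26418917, 0.039     ]), array([0.55644001, 0.20931231, 0.039     ])] 147.90275000467807
147.30939477507476
```

step_arm(
  plan=[
    [[30, -33, -20, 0, 50], [61, -66, -60, 0, 50], [61, -66, -60, 0, 50], [61, -66, -100, 0, 50], [61, -66, -120, 0, 50], [61, -66, -120, 0, 50], [61, -66, -120, 0, 50]],
  ],
)

```text
time: 1.78
tool_pos: [0.4915, 0.2046, 0.073]
ee_rot: [-3.14, -0.002, 2.571]
wrist_force: [0.2, -0.1, 0.8]
width: 0.0507
```

```bash
python3 - <<'E'
from h import *
s,o=snap('wrist','w2.png');print(o['tool_pos'],o['ee_rot'],o['wrist_force'],o['width'])
cv2.imwrite('pics/w2b.png',cv2.resize(s['frame'][:,:,::-1],(768,576),interpolation=cv2.INTER_CUBIC))
E
```

```text
[0.49145454 0.20460915 0.07304881] [-3.13976379e+00 -1.84145620e-03  2.57093619e+00] [ 0.20199535 -0.06153616  0.7788531 ] 0.050660719014084574
```

View pics/w2b.png

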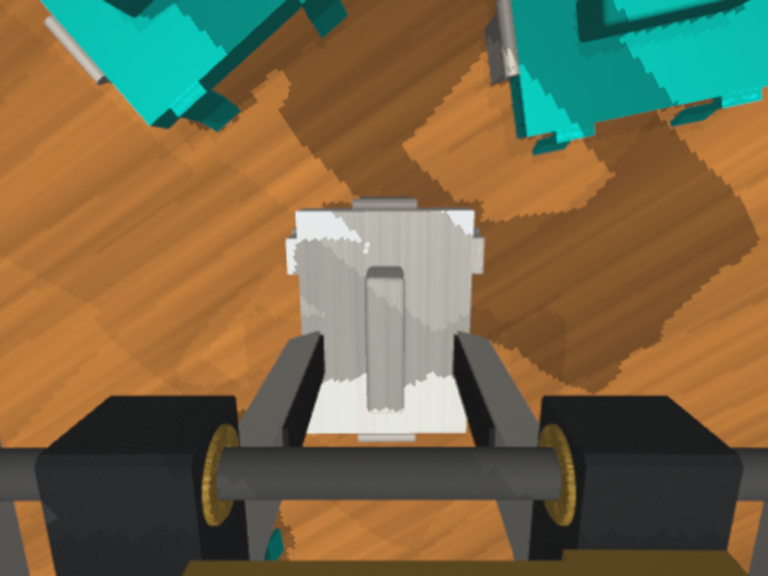

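The cover sits square between the fingers. The ridge top face runs from about (385,278) to (385.5,410).

```bash
python3 - <<'E'
from h import *
f=lambda u,v,z:pt('w2.png',(u+.5)/1.5-.5,(v+.5)/1.5-.5,z)
o=robot.get_obs();R0=R.from_euler('xyz',o['ee_rot']).as_matrix()
a,b=f(385,278,.065),f(385.5,410,.065)
for p in(a,b,(a+b)/2): print(p,(R0.T@(p-o['tool_pos'])).round(4))
c=f(385,210,.039);d=f(386,432,.039);print(np.linalg.norm(a-b),np.linalg.norm(c-d),(R0.T@((c+d)/2-o['tool_pos'])).round(4))
E
```

```text
[0.46695594 0.21870256 0.065     ] [ 0.0293 -0.0025  0.01  ]
[0.51563288 0.18763248 0.065     ] [-0.0285 -0.0023  0.01  ]
[0.49129441 0.20316752 0.065     ] [ 0.0004 -0.0024  0.01  ]
0.057747680585260225 0.10811185280928873 [-0.0003 -0.0025  0.036 ]
```

step_arm(
  plan=[
    [[0, 0, -15, 0, 50], [0, 0, -31, 0, 50], [0, 0, -31, 0, 50], [0, 0, -31, 0, 50]],
  ],
)

```text
time: 2.17
tool_pos: [0.4934, 0.2046, 0.0446]
ee_rot: [3.14, 0.001, 2.57]
wrist_force: [0.3, 0.4, -0.2]
width: 0.047
```

step_arm(
  plan=[
    [[-1, -2, -2, 0, 50], [-1, -2, -2, 0, 0], [-1, -2, -2, 0, 0], [-1, -2, -2, 0, 0], [-1, -2, -2, 0, 0], [-1, -2, -2, 0, 0], [-1, -2, -2, 0, 0], [-1, -2, -2, 0, 0]],
  ],
)

```text
time: 2.83
tool_pos: [0.492, 0.2018, 0.0411]
ee_rot: [3.141, 0.0, 2.569]
wrist_force: [0.0, -0.2, 1.4]
width: 0.0157
```

step_arm(
  plan=[
    [[0, 0, 0, 0, 0], [0, 0, 0, 0, 0], [0, 0, 40, 0, 0], [0, 0, 80, 0, 0], [0, 0, 120, 0, 0], [0, 0, 140, 0, 0], [0, 0, 140, 0, 0], [0, 0, 140, 0, 0]],
  ],
)

```text
time: 3.5
tool_pos: [0.4921, 0.2017, 0.1812]
ee_rot: [3.14, 0.001, 2.569]
wrist_force: [0.1, -0.1, -2.2]
width: 0.0161
```

step_arm(
  plan=[
    [[33, -200, 0, 0.23, 0], [33, -200, 0, 0.23, 0], [33, -200, 0, 0.23, 0], [33, -200, 0, 0.23, 0], [33, -200, 0, 0.23, 0], [67, -397, 0, 0.461, 0], [67, -397, 0, 0.461, 0], [67, -397, 0, 0.461, 0]],
  ],
)

```text
time: 4.17
tool_pos: [0.5431, -0.1161, 0.1765]
ee_rot: [3.14, -0.007, 3.034]
wrist_force: [0.9, 0.1, -2.3]
width: 0.0159
```

step_arm(
  plan=[
    [[0, 0, 0, 0, 0], [0, 0, 0, 0, 0]],
  ],
)

```text
time: 4.33
tool_pos: [0.5432, -0.1166, 0.1763]
ee_rot: [3.14, -0.008, 3.025]
wrist_force: [-0.3, 0.7, -1.4]
width: 0.0159
```

step_arm(
  plan=[
    [[8, -40, -8, 0.005, 0], [16, -79, -16, 0.005, 0], [16, -79, -16, 0.005, 0], [16, -79, -16, 0.005, 0], [16, -79, -16, 0.005, 0], [16, -79, -16, 0.005, 0]],
  ],
)

```text
time: 4.83
tool_pos: [0.5608, -0.1919, 0.1642]
ee_rot: [3.14, -0.001, 3.037]
wrist_force: [-0.9, 0.1, -1.5]
width: 0.0156
```

```bash
python3 - <<'E'
from h import *
s,o=snap('wrist','w3.png');print(o['tool_pos'],o['ee_rot'],o['wrist_force'],o['width'])
snap('scene','s3.png')
s2,_=snap('side','d3.png')
a=cv2.imread('pics/w3.png')[150:384,80:432];b=cv2.imread('pics/d3.png')
u,v=px('d3.png',[.559,-.196,.1]);print(u,v)
x,y=int(np.clip(u-80,0,352)),int(np.clip(v-75,0,224))
print('crop side',x,y)
cv2.imwrite('pics/d3b.png',cv2.resize(b[y:y+140,x:x+160],None,fx=4,fy=4,interpolation=cv2.INTER_CUBIC))
cv2.imwrite('pics/w3b.png',cv2.resize(cv2.imread('pics/w3.png'),(768,576),interpolation=cv2.INTER_CUBIC))
E
```

```text
[ 0.56075189 -0.19185965  0.16419792] [ 3.14027533e+00 -1.34771904e-03  3.03681914e+00] [-0.87296348  0.11465924 -1.45466752] 0.015560311356184216
331.29277623527526 260.80210793355826
crop side 251 185
```

View pics/d3b.png

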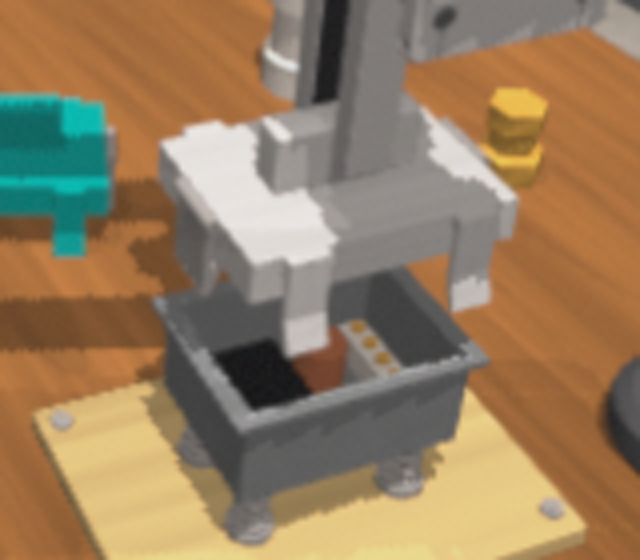

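View pics/w3b.png

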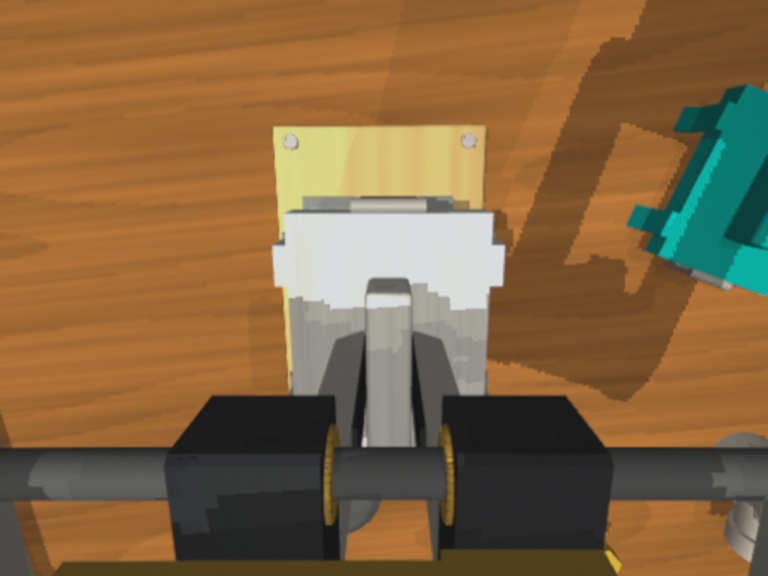

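The side view shows the cover level above the housing. In the enlarged crop the rim corners are at about (155,300), (245,428) and (487,358). In the wrist view the rim's far edge runs from (303,197) to (453,197), the board edge from (274,127) to (487,127), and the cover's end edge from (285,213) to (493,213).

```bash
python3 - <<'E'
from h import *
D=lambda u,v,z:pt('d3.png',251+(u+.5)/4-.5,185+(v+.5)/4-.5,z)
W=lambda u,v,z:pt('w3.png',(u+.5)/1.5-.5,(v+.5)/1.5-.5,z)
ang=lambda a,b:round(float(np.degrees(np.arctan2(*(b-a)[1::-1]))%180),2)
rc=[D(155,300,.089),D(245,428,.089),D(487,358,.089)]
print('side rim c',(rc[0]+rc[2])/2,[np.linalg.norm(rc[i]-rc[i+1]) for i in(0,1)],ang(rc[1],rc[2]))
zc=.162
cc=[D(163,145,zc),D(252,270,zc),D(515,200,zc)]
print('side cov c',(cc[0]+cc[2])/2,[np.linalg.norm(cc[i]-cc[i+1]) for i in(0,1)],ang(cc[1],cc[2]))
for n,l,r,z,h in(('rim',(303,197),(453,197),.089,.054),('board',(274,127),(487,127),.012,.095),('cover',(285,213),(493,213),zc,.054)):
    a,b=W(*l,z),W(*r,z);m=(a+b)/2;e=(b-a)/np.linalg.norm(b-a);n_=np.array([e[1],-e[0],0])
    c1,c2=m+h*n_,m-h*n_
    print(n,m,np.linalg.norm(b-a),ang(a,b)+90,'c',c1,c2)
E
```

```text
side rim c [ 0.55709489 -0.19674012  0.089     ] [np.float64(0.0762550339021091), np.float64(0.1046143086031152)] 174.54
side cov c [ 0.55941467 -0.19244765  0.162     ] [np.float64(0.07847148780230889), np.float64(0.10785481285475895)] 175.27
rim [ 0.50466481 -0.19149668  0.089     ] 0.07757300765756957 174.03 c [ 0.55837187 -0.19711374  0.089     ] [ 0.45095774 -0.18587962  0.089     ]
board [ 0.46492574 -0.18697429  0.012     ] 0.13845951710743745 174.04000000000002 c [ 0.5594124  -0.19683691  0.012     ] [ 0.37043908 -0.17711167  0.012     ]
cover [ 0.50661022 -0.18617059  0.162     ] 0.07734591398926995 174.01999999999998 c [ 0.56031658 -0.19179439  0.162     ] [ 0.45290386 -0.18054678  0.162     ]
```

step_arm(
  plan=[
    [[-2, -5, 0, 0, 0], [-2, -5, 0, 0, 0], [-2, -5, 0, 0, 0], [-2, -5, -10, 0, 0], [-2, -5, -20, 0, 0], [-2, -5, -20, 0, 0]],
  ],
)

```text
time: 5.48
tool_pos: [0.5574, -0.1982, 0.1412]
ee_rot: [3.14, -0.005, 3.035]
wrist_force: [-1.5, 0.2, -3.1]
width: 0.016
```

step_arm(
  plan=[
    [[0, 0, -6, 0, 0], [0, 0, -12, 0, 0], [0, 0, -18, 0, 0], [0, 0, -18, 0, 0], [0, 0, -18, 0, 0]],
  ],
)

```text
time: 5.9
tool_pos: [0.5587, -0.1988, 0.1261]
ee_rot: [3.141, -0.001, 3.035]
wrist_force: [0.7, -0.3, -2.0]
width: 0.0158
```

```bash
python3 - <<'E'
from h import *
o=robot.get_obs();print(o['tool_pos'],o['ee_rot'],o['wrist_force'],o['wrist_torque'],o['width'])
snap('side','d4.png');snap('wrist','w4.png')
b=cv2.imread('pics/d4.png')[185:325,251:411]
a=cv2.imread('pics/w4.png')[60:340,156:366]
cv2.imwrite('pics/m4.png',np.hstack([cv2.resize(b,(480,420),interpolation=cv2.INTER_CUBIC),cv2.resize(a,(315,420),interpolation=cv2.INTER_CUBIC)]))
E
```

```text
[ 0.55870634 -0.19875598  0.12609665] [ 3.14100807e+00 -1.25540764e-03  3.03477560e+00] [ 0.74032244 -0.30042238 -2.01660141] [ 0.00819278  0.03881786 -0.03726766] 0.015832337979029037
```

View pics/m4.png

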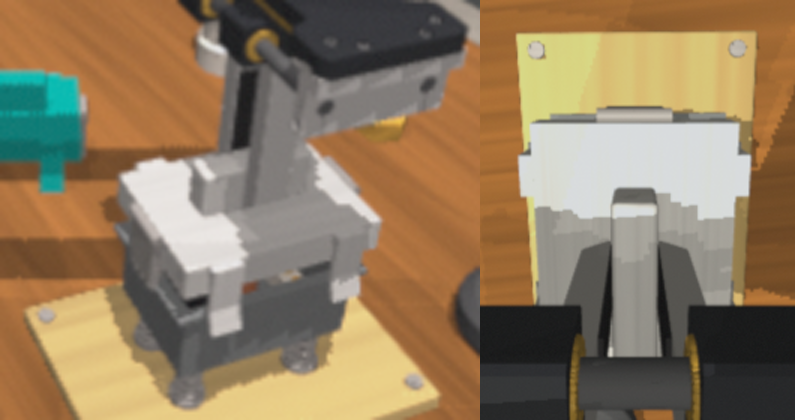

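Tabs are outside the rim and the cover is square and centred to within about 1 px. Pressing in small steps now.

step_arm(
  plan=[
    [[0, 0, -2, 0, 0], [0, 0, -4, 0, 0], [0, 0, -6, 0, 0], [0, 0, -8, 0, 0], [0, 0, -8, 0, 0]],
  ],
)

```text
time: 6.42
tool_pos: [0.5593, -0.1991, 0.1194]
ee_rot: [-3.141, 0.001, 3.035]
wrist_force: [-0.6, 0.6, 2.3]
width: 0.016
```

step_arm(
  plan=[
    [[0, 0, -1, 0, 0], [0, 0, -2, 0, 0], [0, 0, -3, 0, 0], [0, 0, -4, 0, 0], [0, 0, -4, 0, 0]],
  ],
)

```text
time: 6.83
tool_pos: [0.5596, -0.1992, 0.1156]
ee_rot: [-3.141, 0.002, 3.035]
wrist_force: [-1.2, -0.2, 5.4]
width: 0.0155
```

step_arm(
  plan=[
    [[0, 0, -1, 0, 0], [0, 0, -2, 0, 0], [0, 0, -3, 0, 0], [0, 0, -4, 0, 0], [0, 0, -4, 0, 0]],
  ],
)

```text
time: 7.25
tool_pos: [0.5599, -0.1992, 0.1122]
ee_rot: [-3.141, 0.003, 3.035]
wrist_force: [-0.0, 0.8, 7.0]
width: 0.0157
```

step_arm(
  plan=[
    [[0, 0, -1, 0, 0], [0, 0, -2, 0, 0], [0, 0, -3, 0, 0], [0, 0, -4, 0, 0], [0, 0, -4, 0, 0]],
  ],
)

```text
time: 7.67
tool_pos: [0.5602, -0.1992, 0.109]
ee_rot: [-3.141, 0.004, 3.035]
wrist_force: [-0.9, 0.4, 8.5]
width: 0.016
```

step_arm(
  plan=[
    [[0, 0, -1, 0, 0], [0, 0, -2, 0, 0], [0, 0, -3, 0, 0], [0, 0, -3, 0, 0]],
  ],
)

```text
time: 8.0
tool_pos: [0.5604, -0.1991, 0.1064]
ee_rot: [-3.141, 0.004, 3.035]
wrist_force: [-0.9, 0.3, 10.5]
width: 0.0153
```

step_arm(
  plan=[
    [[0, 0, -1, 0, 0], [0, 0, -2, 0, 0], [0, 0, -3, 0, 0], [0, 0, -3, 0, 0]],
  ],
)

```text
time: 8.33
tool_pos: [0.5606, -0.1991, 0.104]
ee_rot: [-3.141, 0.005, 3.035]
wrist_force: [-1.7, 0.7, 12.4]
width: 0.0156
```

step_arm(
  plan=[
    [[-0.5, 0, -1, 0, 0], [-1, 0, -2, 0, 0], [-1, 0, -3, 0, 0], [-1, 0, -3, 0, 0]],
  ],
)

```text
time: 8.67
tool_pos: [0.5606, -0.1991, 0.1019]
ee_rot: [-3.141, 0.008, 3.035]
wrist_force: [0.1, 1.8, 12.7]
width: 0.0159
```

step_arm(
  plan=[
    [[0, 0, -1, 0, 0], [0, 0, -2, 0, 0], [0, 0, -3, 0, 0], [0, 0, -3, 0, 0]],
  ],
)

```text
time: 9.0
tool_pos: [0.5607, -0.1992, 0.0994]
ee_rot: [-3.141, 0.008, 3.035]
wrist_force: [-0.7, 1.8, 15.3]
width: 0.0159
```

step_arm(
  plan=[
    [[0, 0, -1, 0, 0], [0, 0, -2, 0, 0], [0, 0, -2, 0, 0]],
  ],
)

```text
time: 9.25
tool_pos: [0.5608, -0.1992, 0.0978]
ee_rot: [-3.141, 0.008, 3.035]
wrist_force: [-1.5, 1.5, 16.4]
width: 0.0157
```

step_arm(
  plan=[
    [[0, 0, -1, 0, 0], [0, 0, -2, 0, 0], [0, 0, -2, 0, 0]],
  ],
)

```text
time: 9.5
tool_pos: [0.5615, -0.1992, 0.0956]
ee_rot: [-3.141, 0.01, 3.036]
wrist_force: [-1.3, 1.9, 14.3]
width: 0.0155
```

The force dropped by 2 N, so probably one nose has passed. Continuing gently.

step_arm(
  plan=[
    [[0, 0, -1, 0, 0], [0, 0, -2, 0, 0], [0, 0, -2, 0, 0]],
  ],
)

```text
time: 9.75
tool_pos: [0.5599, -0.199, 0.0928]
ee_rot: [-3.141, 0.006, 3.035]
wrist_force: [-2.9, 1.8, 13.8]
width: 0.0159
```

step_arm(
  plan=[
    [[0, 0, -1, 0, 0], [0, 0, -2, 0, 0], [0, 0, -2, 0, 0]],
  ],
)

```text
time: 10.0
tool_pos: [0.5599, -0.199, 0.0912]
ee_rot: [-3.141, 0.006, 3.035]
wrist_force: [-3.5, 2.5, 15.2]
width: 0.0158
```

step_arm(
  plan=[
    [[0, 0, -1, 0, 0], [0, 0, -2, 0, 0], [0, 0, -3, 0, 0], [0, 0, -3, 0, 0], [0, 0, -3, 0, 0]],
  ],
)

```text
time: 10.42
tool_pos: [0.5599, -0.1991, 0.0888]
ee_rot: [-3.141, 0.006, 3.035]
wrist_force: [-4.1, 3.4, 16.8]
width: 0.0156
```

```bash
python3 - <<'E'
from h import *
o=robot.get_obs();print(o['tool_pos'],o['ee_rot'],o['wrist_force'],o['wrist_torque'],o['width'])
snap('side','d5.png');snap('scene','s5.png')
b=cv2.imread('pics/d5.png')[185:325,251:411]
cv2.imwrite('pics/d5b.png',cv2.resize(b,None,fx=5,fy=4.2857,interpolation=cv2.INTER_CUBIC))
E
```

```text
[ 0.55993859 -0.19906304  0.08883143] [-3.14076214  0.00641038  3.03536853] [-4.08985285  3.44993832 16.79351398] [0.62909945 0.67092237 0.09890948] 0.015585006976908454
```

View pics/d5b.png

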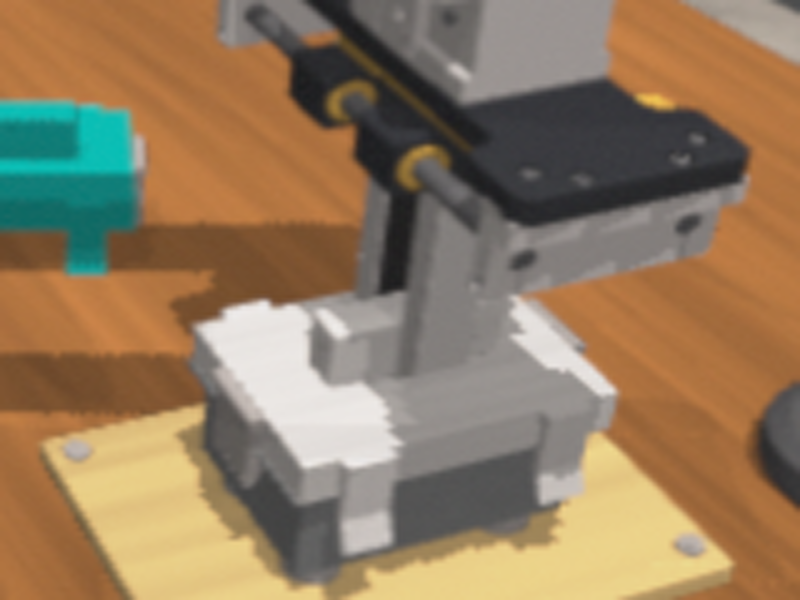

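The skirt sits on the rim with no visible gap, and the push is climbing again. I'll ease up until the force is near zero, then release.

step_arm(
  plan=[
    [[0, 0, 5, 0, 0], [0, 0, 10, 0, 0], [0, 0, 15, 0, 0], [0, 0, 20, 0, 0], [0, 0, 20, 0, 0], [0, 0, 20, 0, 0]],
  ],
)

```text
time: 11.02
tool_pos: [0.5598, -0.199, 0.1052]
ee_rot: [-3.142, 0.005, 3.035]
wrist_force: [2.6, 0.4, 5.0]
width: 0.0159
```

step_arm(
  plan=[
    [[0, 0, 2, 0, 0], [0, 0, 4, 0, 0], [0, 0, 4, 0, 0]],
  ],
)

```text
time: 11.27
tool_pos: [0.5589, -0.1989, 0.1082]
ee_rot: [3.141, 0.002, 3.035]
wrist_force: [2.6, 0.6, 4.0]
width: 0.0158
```

step_arm(
  plan=[
    [[0, 0, 1, 0, 0], [0, 0, 1, 0, 50], [0, 0, 1, 0, 50], [0, 0, 1, 0, 50], [0, 0, 1, 0, 50], [0, 0, 1, 0, 50]],
  ],
)

```text
time: 11.77
tool_pos: [0.5572, -0.1989, 0.108]
ee_rot: [3.141, -0.002, 3.034]
wrist_force: [-0.5, -0.2, -1.0]
width: 0.0453
```

step_arm(
  plan=[
    [[0, 0, 20, 0, 50], [0, 0, 50, 0, 50], [0, 0, 90, 0, 50], [0, 0, 110, 0, 50], [0, 0, 110, 0, 50], [0, 0, 110, 0, 50], [0, 0, 110, 0, 50]],
  ],
)

```text
time: 12.35
tool_pos: [0.5574, -0.1987, 0.2172]
ee_rot: [3.141, -0.003, 3.035]
wrist_force: [0.5, -0.2, -0.6]
width: 0.0471
```

```bash
python3 - <<'E'
from h import *
o=robot.get_obs();print(o['tool_pos'],o['ee_rot'],o['wrist_force'],o['width'])
snap('side','d6.png');snap('wrist','w6.png')
b=cv2.imread('pics/d6.png')[185:325,251:411]
a=cv2.imread('pics/w6.png')[60:340,136:386]
cv2.imwrite('pics/m6.png',np.hstack([cv2.resize(b,(480,420),interpolation=cv2.INTER_CUBIC),cv2.resize(a,(312,350),interpolation=cv2.INTER_CUBIC).copy() if 0 else cv2.resize(a[:,15:228],(320,420),interpolation=cv2.INTER_CUBIC)]))
E
```

```text
[ 0.55736749 -0.19871083  0.21721595] [ 3.14075722e+00 -2.57698788e-03  3.03470336e+00] [ 0.5052535  -0.16004697 -0.6027655 ] 0.047094154080644234
```

View pics/m6.png

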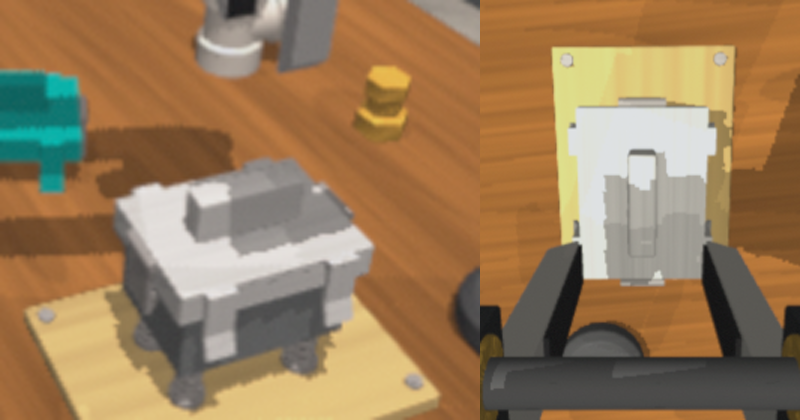

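The cover sits level on the housing, the fingers are clear and the bystanders haven't moved. One last close look at the clip arms, comparing their overhang with the resting state in w2.

```bash
python3 - <<'E'
from h import *
w2=cv2.imread('pics/w2.png');w6=cv2.imread('pics/w6.png');d6=cv2.imread('pics/d6.png')
g=lambda im,y,h,x,w:cv2.resize(im[y:y+h,x:x+w],(390,190),interpolation=cv2.INTER_CUBIC)
r=lambda f,P:px(f,P).round(1)
top=np.vstack([np.hstack([g(w2,120,38,218,78),g(w6,115,38,204,78)]),np.hstack([g(w2,266,38,218,78),g(w6,224,38,204,78)])])
d=cv2.resize(d6[235:275,285:385],(780,200),interpolation=cv2.INTER_CUBIC)
cv2.imwrite('pics/m7.png',np.vstack([top,d]))
# predicted v (orig px) of cover edge, arm foot closed / pushed 3-5mm, in w2 and w6
for f,c,a,z in(('w2.png',(.4914,.2033),np.radians(147.4),.021),('w6.png',(.558,-.1985),np.radians(173.8),.089)):
    for s in(1,-1):
        P=lambda x,h:[c[0]+s*x*np.cos(a),c[1]+s*x*np.sin(a),z+h]
        print(f,s,'edge',r(f,P(.054,.018)),'foot x58',r(f,P(.058,-.018)),'x62',r(f,P(.062,-.018)),'mid x58',r(f,P(.058,0)))
E
```

```text
w2.png 1 edge [257.  138.9] foot x58 [257.3 129.5] x62 [257.3 124.1] mid x58 [257.2 131. ]
w2.png -1 edge [257.4 286.9] foot x58 [257.6 268.7] x62 [257.6 273. ] mid x58 [257.5 279.5]
w6.png 1 edge [259.1 132.3] foot x58 [259.1 125.8] x62 [259.1 121.7] mid x58 [259.1 126.7]
w6.png -1 edge [258.9 246.1] foot x58 [258.8 236. ] x62 [258.8 239.5] mid x58 [258.9 242.6]
```

View pics/m7.png

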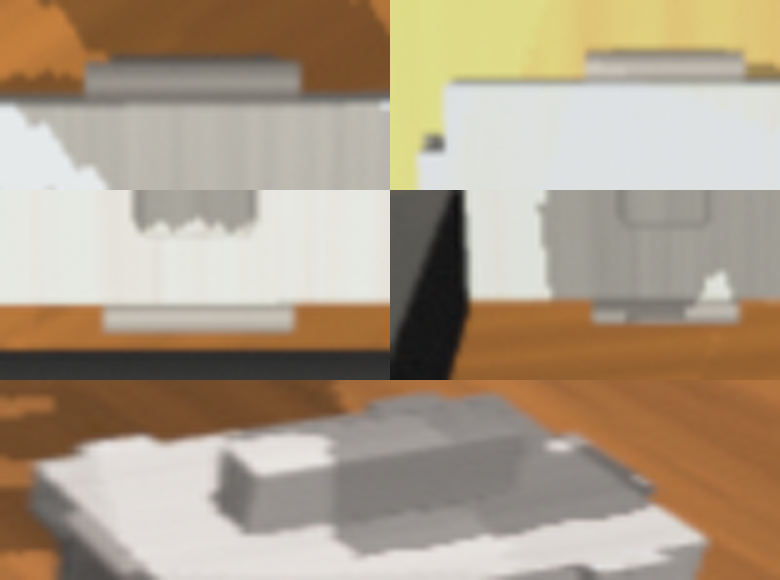

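Far arm overhang is 6.0 px against 5.7 px expected at rest, and the near arm is 4.4 px against 3.9 px. An arm still pushed out would show about 4 px more at the far end, so both are closed.

```bash
python3 -c "
from bench import robot
print(robot.get_obs()['wrist_force']);print(robot.close_job())"
```

```text
[-0.12043619 -0.14543724 -0.44060817]
the job is handed in; nothing more can be done
None
```

The metal cover is on the housing, fully down, with both clip arms sprung back under the rim as far as my checks show. I let go and handed the job in at about 12 s of the 72 s allowed; no verdict came back.

I gripped the cover by its ridge and set it over the housing, square to within about 1°. Then I pressed it straight down in 1 mm steps.

- **Push:** it climbed to about 18 N and then dropped by about 2 N. On the next step it fell slightly more while the cover kept sinking. After that it climbed again at about the mounts' own spring rate, to about 19 N at the end. The limit is 36 N.
- **Clips:** after release the pictures show the cover level on the rim, with no gap. The overhang of both clip arms is within about 0.5 px of their resting state, and an arm still pushed out would show about 4 px more at the far end.
- **Other things:** the tee, fitting, burner and turquoise look-alikes were left alone, and I saw none of them move. The gripper is about 11 cm clear, with wrist force near zero.

**Small disagreements:**
- The tool drifted 2 to 3 mm in x while pressing; it sprang back on release.
- The tool height when eased off was about 1 mm above what I predicted, so on its own it could not confirm the second clip. The force and the arm overhang are the stronger evidence.

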